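# Find the spacer's blind hole on the feeler pin and hold it hole-up

## Task

Lift the blue dust cover off by its knob and stand it upright on the free desk beside the rest, then pick up the square spacer from under it and turn it so that its deep blind hole points up. Make sure by feel: lower it gently, centred and upright, on the brass feeler pin until its lower end bears on the pin; the closed end stops there after a shallow recess, whereas the deep hole would slip far down over the pin. Then raise it well clear of the pin and finish still holding it still in the air with the deep hole straight up; leave the other things alone.

Things in the scene. Friction and masses are not known exactly. Their poses are not given: they have to be found in the camera images.
- cover: blue round dust cover, an inverted cup standing loose over the rest: 114 mm across (117 mm at a bead near the top), wall 4 mm, 92 mm high; on top, in the middle, a black knob: stem 16 mm across, head 28 mm across from 108 to 126 mm above the rim. 0.13 kg. Origin: centre of the lower rim; z up
- rest: black round base, 128 mm across, 8 mm thick, fixed to the desk, with a 3 mm high grey ring 98 mm across that locates the cover (whose rim stands on the black base); in its middle a pedestal 38 mm long (along x), 22 mm wide, its top 62 mm above the desk, carries the spacer. Origin: centre of the underside, on the desk
- spacer: square aluminium spacer, 28 x 28 x 56 mm, 0.09 kg, lying along the pedestal under the cover, its deep hole to the left, right or robot, never away. One end: blind hole 13 mm wide, 40 mm deep; other (closed) end: recess 13 mm wide, 4 mm deep; they look alike. Origin: its middle; z lengthwise, out of the deep hole; x, y square to the sides
- closed_end (a point): centre of the spacer's closed end (plane of the end face), 28 mm from its middle; axes as the spacer's
- feeler: upright brass feeler pin, 8 mm thick, fixed to the desk on a dark round foot 52 mm across and 9 mm high. Origin: centre of the underside, on the desk
- free_spot (a point): a point on the bare desk, right of the spray booth's open front: the middle of a patch about 140 mm across that is always clear at the start (but for a thin flat hose that nothing catches on), where the cover can stand; any other clear place on the desk 125 mm or more from the rest's centre does as well
- pin_top (a point): top of the feeler pin, on its axis, 78 mm above the desk; it reaches the floor of the closed end's recess before the end face reaches anything. z up
- paint_jar_red: small paint jar with a red cap, 35 x 35 x 49 mm. A bystander: leave alone. Origin: centre of its underside
- paint_jar_blue: small paint jar with a blue cap, 35 x 35 x 49 mm. A bystander: leave alone. Origin: centre of its underside
- thinner: white bottle with blue bands, 70 mm across, 192 mm tall. A bystander: leave alone. Origin: centre of its underside
- brushes: white beaker with brushes standing in it, about 60 mm across (brushes spread to 135 mm), 172 mm tall. A bystander: leave alone. Origin: centre of its underside
- tape: roll of yellow masking tape lying flat, 68 x 68 x 18 mm. A bystander: leave alone. Origin: centre of its underside
- bottle_white: small white bottle, 42 x 42 x 70 mm. A bystander: leave alone. Origin: centre of its underside
- pliers_far: pliers with black grips lying near the front edge, 57 x 99 x 9 mm. A bystander: leave alone. Origin: centre of its underside
- nippers: small nippers with red grips lying far left, 57 x 78 x 9 mm. A bystander: leave alone. Origin: centre of its underside
Things that resemble listed ones, but are neither listed nor needed, are in the scene too. What is shaped like the feeler but pink or red is not meant.

How it is judged:
On the way, in this order (a step that is already met when the one before it is completed fails the run):
1. the dust cover stands upright on the desk beside the rest, let go (horizontal distance between cover and rest above 0.125 m and height (world z) of cover between -0.008 and 0.008 m and angle between cover's own z axis and vertical below 0.1 rad and contact force between the fingers and cover below 0.1 N), for 0.2 s.
2. the spacer, held with its deep hole up, bears with its closed end on the feeler pin (angle between spacer's own z axis and vertical below 0.3 rad and contact force between spacer and feeler above 0.5 N and contact force between the fingers and spacer above 1 N and horizontal distance between closed_end and pin_top below 0.008 m and height (world z) of closed_end above 0.066 m), for 0.15 s.
At the end, for the whole second after the job is handed in: The fingers hold the spacer still in the air, deep hole up within 0.3 rad, closed end over 0.1 m above the desk, touching pin, rest, cover and bystanders nowhere; the cover stands upright on the desk (within 0.1 rad), let go, over 0.125 m from the rest, centre to centre (all of step 1 and angle between spacer's own z axis and vertical below 0.3 rad and height (world z) of closed_end above 0.1 m and contact force between the fingers and spacer above 1 N and contact force between spacer and feeler below 0.05 N and contact force between spacer and rest below 0.05 N and contact force between spacer and cover below 0.05 N and contact force between spacer and paint_jar_red below 0.05 N and contact force between spacer and paint_jar_blue below 0.05 N and contact force between spacer and thinner below 0.05 N and contact force between spacer and brushes below 0.05 N and contact force between spacer and tape below 0.05 N and contact force between spacer and bottle_white below 0.05 N and contact force between spacer and pliers_far below 0.05 N and contact force between spacer and nippers below 0.05 N and linear speed of spacer below 0.05 m/s); the arm keeps its last pose, push and grip.
It fails at once if the spacer is pressed on the feeler pin with more than 40 N (contact force between spacer and feeler above 40 N).
It fails at once if the dust cover is tipped over (angle between cover's own z axis and vertical above 0.8 rad).
It fails at once if a bystander is moved by more than 30 mm (distance of any of paint_jar_red, paint_jar_blue, thinner, brushes, tape, bottle_white, pliers_far, nippers from where it was at the start of the episode above 0.03 m).
It also fails if it takes over 51 s, if anything falls off the work surface, if the arm or the gripper's body presses on something with over 40 N, if the wrist force passes 120 N, or if a joint passes its speed limit or range.

## Robot

A 6-joint arm with a two-finger parallel gripper is mounted at the origin on a cart in front of the work surface, level with it; the furniture and walls round the work are solid. World frame = base frame: x ahead of the robot, y to its left, z up, the work surface at z = 0. Lengths are in m, angles in rad, forces in N, time in s.
With the tool pointing down it reaches from about 0.25 to 0.725 m from the base axis. Payload 4 kg.
Tool frame: the origin (TCP) lies at the very end of the fingers, on their centre line; the grasp point (between the pads) lies 19 mm behind it; x points along the fingers, z is the direction in which the jaws open and shut, and the axes are right-handed (so a half turn about x gives the same grasp; the last joint's range is limited). The gripper opens to 85 mm and grips with 20 to 120 N. Pads are 22 mm wide; open, the fingers measure 114 mm over their backs; the gripper's body (76 mm by 85 mm) begins 54 mm behind the grasp point. The pads swing forward as they close: fully open they stand 13 mm farther back than shut.
Start: joints at [1.103, 0.241, 0.005, 1.335, 0, 1.571], TCP at [0.225, 0.446, 0.231] pointing down, gripper open.
Joint ranges: [-2.72, 2.72], [-1.05, 1.87], [-1.09, 1.28], [-1.99, 2.15], [-1.42, 1.44], [-3.14, 3.14]. Speed limits (rad/s): [2.79, 2.79, 3.14, 3.14, 3.14, 3.14].

## Interface

Orientations are given as a unit quaternion [x, y, z, w].
In Python, from workcell import bot gives the robot as it stands.
- The arm moves only by the tool apply_moves, never from a script. Its argument "targets" is one flat list of numbers, 7 for each row, row after row: the shift along the tool's x, y, z in units of 25 cm (1.0 is 25 cm), then the turn, a rotation vector about the tool's x, y, z in units of 0.5 rad (1.0 is 0.5 rad), then the opening, from 0 (shut) to 1 (fully open). In form: [tx, ty, tz, wx, wy, wz, claw, tx, ty, tz, wx, wy, wz, claw, ...]. A call has 1 to 12 rows; each row is the pose to reach, as a shift and turn from the pose commanded when the call began, along the tool's axes at that moment; what a row does not reach only later rows make up. A row lasts 1/12 s, in which the tool goes at most 41.7 mm and 7.16 degrees, less where a joint would pass 70% of its speed; a pose out of reach is approached as far as the arm can. A call with a number of a shift or a turn outside -1 to 1 is refused whole. A call with a gripper value outside its range is refused whole. The fingers move at their own pace and stop on an object; the grip force is fixed at half the most. Time passes only in rows, so rows that repeat a pose let the fingers close. It gives the time, the measured TCP pose, the force and the opening at its end, in the units of the state.
- bot.get_obs(): the state, without advancing time (a new reading comes with each control period).
- bot.camera(name): name is "side" or "top" or "wrist"; returns (picture, depth): 480x640x3 uint8, red, green, blue; 480x640 float32, m along the optical axis (not along the pixel's ray), 0 where there is no reading.
- bot.camera_params(name): a dict with "fx", "fy", "cx", "cy" (pixels), "T" (4x4, takes a point from camera to world coordinates); the wrist camera has in their place "tool_from_camera" (4x4, takes a point from camera to tool coordinates, whose origin is the TCP and whose axes are the tool frame's). Camera axes: x right, y up, looking along -z (the intrinsics and any distortion apply to the point x, -y, -z); pixel columns grow to the right and rows downward; lengths in m; the calibration is good to about 2 mm. The wrist camera is an equidistant fisheye: a pixel r from the principal point sees the ray r / f radians off the axis. A picture is of the moment at which its call begins: read the wrist's pose just before it. camera_params takes no time and is no camera call.
- bot.job_done(): hands the job in, once; it reports no verdict.
The state is a dict: "clock": time; "joint_pos": joint angles; "joint_vel": joint speeds; "tau": joint torques, N m; "eef_pos": TCP position; "tool_rot": TCP orientation; "ft_force": force on the tool from outside, world axes, zero at the start; "ft_torque": the same for the moment, N m; "grip_width": finger opening in m.
Only numpy, scipy, OpenCV 4.12 (cv2) and the standard library are available. Lean on these libraries where they do the work, as an engineer would, in place of code of your own. Each camera call takes 0.05 s, during which the arm holds its last target.

## Working session

There is one attempt and no reset: what is moved stays moved. The work goes in short steps, Python scripts to look and compute and a tool call to move; the robot and the scene stay as the last step left them, time stands still between calls to the robot, and variables do not carry over. Pictures are saved under pics/ and viewed, and the job is handed in when it is done.

Besides the shell and the picture viewer there is one more tool, called after "Emit:" in YAML: its name, and indented under it one key for each argument. apply_moves: Moves the arm, as the interface text tells. Its arguments: {"type":"object","properties":{"targets":{"type":"array"}},"required":["targets"]}

```bash
ls; mkdir -p pics; python3 - <<'E'
from workcell import bot
import cv2,numpy as np
o=bot.get_obs();print(o)
for n in ["side","top","wrist"]:
    p=bot.camera_params(n);print(n,p)
    im,d=bot.camera(n)
    cv2.imwrite(f"pics/{n}0.png",im[:,:,::-1]);np.save(f"pics/{n}0d.npy",d)
E
```

```text
pics
{'clock': 0.0, 'joint_pos': array([1.10301439e+00, 2.41415468e-01, 3.75026921e-03, 1.33521949e+00,
       1.53076278e-05, 1.57079454e+00]), 'joint_vel': array([-1.93243405e-04, -2.22454015e-03,  8.47568702e-04, -1.27673574e-03,
       -4.22473460e-06,  3.74421530e-04]), 'tau': array([ 1.61615000e-03, -3.72319508e+01,  2.52408224e+01,  1.68200559e-02,
        2.87500370e-04, -5.57516231e-06]), 'eef_pos': array([0.22516666, 0.44572721, 0.23042167]), 'tool_rot': array([-0.37088644,  0.60289919,  0.37012191,  0.60163576]), 'ft_force': array([0.23050737, 0.52063317, 0.34941528]), 'ft_torque': array([ 0.0161189 , -0.04440004, -0.02435455]), 'grip_width': 0.08563557739516472}
side {'fx': 482.5933091878283, 'fy': 482.5933091878283, 'cx': 322.2235740723956, 'cy': 234.48553708771905, 'T': array([[ 0.97483774,  0.1436986 , -0.1704174 ,  0.36742674],
       [-0.22290867,  0.62235015, -0.75032794, -0.60405049],
       [-0.00176178,  0.76943551,  0.63872208,  0.74264428],
       [ 0.        ,  0.        ,  0.        ,  1.        ]])}
top {'fx': 435.1892014738454, 'fy': 435.1892014738454, 'cx': 320.1113415721005, 'cy': 243.29633118202148, 'T': array([[-0.05508632,  0.9749124 , -0.2156648 ,  0.36310457],
       [-0.99847986, -0.05338278,  0.01372061,  0.19912055],
       [ 0.00186361,  0.21609277,  0.97637106,  0.955928  ],
       [ 0.        ,  0.        ,  0.        ,  1.        ]])}
wrist {'fx': 371.64829954431775, 'fy': 371.64829954431775, 'cx': 319.17002983063617, 'cy': 236.29824013735512, 'tool_from_camera': array([[-2.73615323e-04,  2.97602159e-01, -9.54689939e-01,
        -1.43385184e-01],
       [ 7.04365423e-04,  9.54689796e-01,  2.97601912e-01,
         7.52856675e-02],
       [ 9.99999715e-01, -5.91022140e-04, -4.70838427e-04,
        -1.72042252e-03],
       [ 0.00000000e+00,  0.00000000e+00,  0.00000000e+00,
         1.00000000e+00]])}
```

View pics/top0.png

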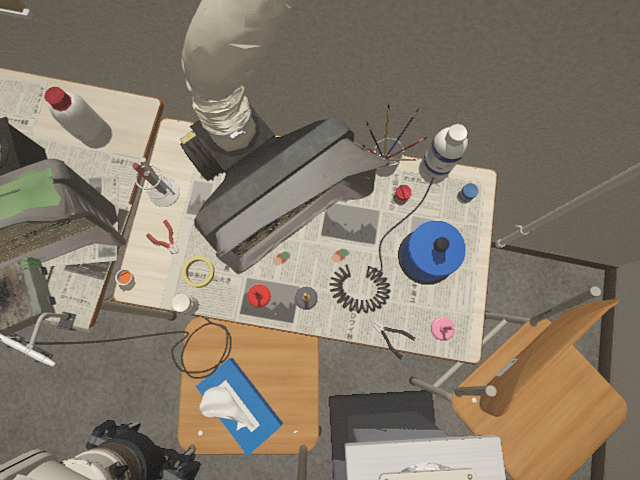

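View pics/side0.png

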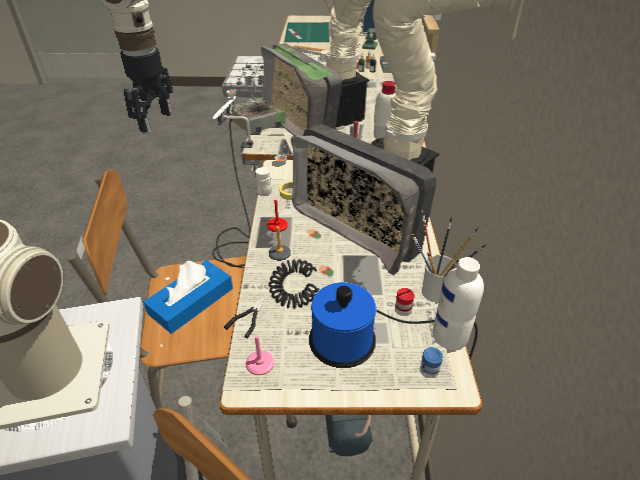

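View pics/wrist0.png

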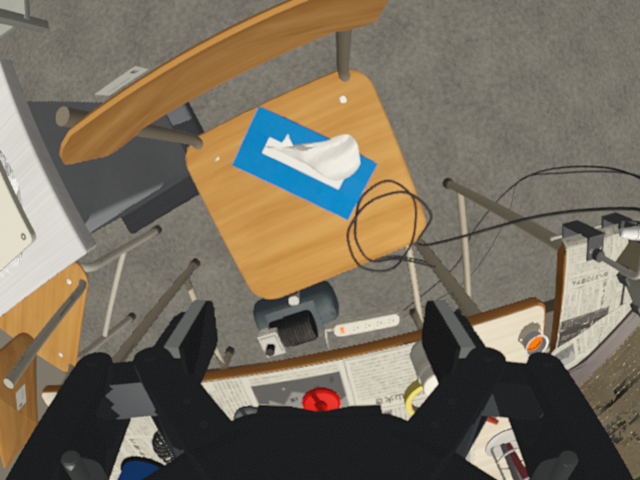

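Top view: the cover is at (433,251) with its knob at (442,244). Feeler candidates are the dark foot with a brass pin at (306,297), a red one at (259,295) and a pink one at (443,328); I choose the brass one. The hose coil is at (360,290), with the red jar at (403,193) and the blue jar at (469,191).

```bash
cat > h.py <<'E'
import numpy as np,cv2
from workcell import bot
from scipy.spatial.transform import Rotation as R
def px2w(n,u,v,d=None,z=None):
    p=bot.camera_params(n);T=p['T']
    r=np.array([(u-p['cx'])/p['fx'],-(v-p['cy'])/p['fy'],-1.])
    if z is not None: d=(z-T[2,3])/(T[:3,:3]@r)[2]
    return T[:3,:3]@(r*d)+T[:3,3]
def cloud(n,d):
    p=bot.camera_params(n);T=p['T']
    v,u=np.mgrid[:480,:640]
    P=np.stack([(u-p['cx'])/p['fx']*d,-(v-p['cy'])/p['fy']*d,-d],-1)
    return P@T[:3,:3].T+T[:3,3]
def w2px(n,P):
    p=bot.camera_params(n);T=p['T']
    q=T[:3,:3].T@(np.asarray(P)-T[:3,3])
    return p['cx']+p['fx']*q[0]/-q[2],p['cy']-p['fy']*q[1]/-q[2]
E
python3 - <<'E'
from h import *
for n in ["top","side"]:
    d=np.load(f"pics/{n}0d.npy");C=cloud(n,d);im=cv2.imread(f"pics/{n}0.png")
    hsv=cv2.cvtColor(im,cv2.COLOR_BGR2HSV)
    ok=(C[...,0]>.2)&(C[...,0]<.85)&(d>0)
    m=ok&(abs(hsv[...,0].astype(int)-110)<12)&(hsv[...,1]>150)&(C[...,2]>.09)&(C[...,2]<.115)
    P=C[m];print(n,len(P),P.mean(0) if len(P) else '',P.min(0),P.max(0))
    c=P[:,:2].mean(0)
    k=ok&(C[...,2]>.122)&(np.hypot(C[...,0]-c[0],C[...,1]-c[1])<.05);Q=C[k];print('knob',len(Q),(Q.min(0)+Q.max(0))/2,Q.min(0),Q.max(0))
    m=ok&(C[...,2]>-.02)&(C[...,2]<.01)
d=np.load("pics/top0d.npy");C=cloud("top",d)
for u,v in [(306,297),(259,295),(443,328),(403,193),(469,191),(456,133),(387,150),(400,340),(345,288),(380,265),(200,271),(182,302),(330,200),(235,265),(345,195),(370,180),(480,350),(490,175)]: print((u,v),C[v,u].round(3))
# feeler local highs in side
for n in ["top","side"]:
    d=np.load(f"pics/{n}0d.npy");C=cloud(n,d)
    f=px2w("top",306,297,z=.01)
    k=(np.hypot(C[...,0]-f[0],C[...,1]-f[1])<.05)&(C[...,2]>.015);Q=C[k];print(n,'pin',len(Q),Q.mean(0),Q.max(0))
    k=(np.hypot(C[...,0]-f[0],C[...,1]-f[1])<.05)&(C[...,2]>.0055)&(C[...,2]<.014);Q=C[k];print(n,'foot',len(Q),(Q.min(0)+Q.max(0))/2,np.ptp(Q,axis=0))
im=cv2.imread("pics/top0.png");cv2.imwrite("pics/top0c.png",cv2.resize(im[170:370,230:500],None,fx=2.9,fy=2.9,interpolation=2))
im=cv2.imread("pics/side0.png");cv2.imwrite("pics/side0c.png",cv2.resize(im[170:400,210:480],None,fx=2.6,fy=2.6,interpolation=2))
E
```

```text
top 1723 [ 0.53009747 -0.04911975  0.10110963] [ 0.47621382 -0.1024096   0.09224577] [0.58654149 0.00920062 0.10639101]
knob 185 [ 0.5309674  -0.04764106  0.1319899 ] [ 0.51732188 -0.06105243  0.12289973] [ 0.54461293 -0.03422969  0.14108006]
side 2346 [ 0.52885096 -0.0577746   0.10054349] [ 0.47391484 -0.10686632  0.09042123] [0.70337529 0.30478536 0.10625903]
knob 225 [ 0.53170896 -0.05042659  0.13208112] [ 0.51767114 -0.06318125  0.12225814] [ 0.54574678 -0.03767193  0.1419041 ]
(306, 297) [0.45  0.222 0.06 ]
(259, 295) [0.462 0.322 0.032]
(443, 328) [ 0.373 -0.063  0.02 ]
(403, 193) [ 0.667 -0.002  0.047]
(469, 191) [ 0.663 -0.146  0.05 ]
(456, 133) [ 0.733 -0.082  0.192]
(387, 150) [0.781 0.02  0.023]
(400, 340) [0.353 0.027 0.001]
(345, 288) [0.47  0.137 0.003]
(380, 265) [0.517 0.056 0.002]
(200, 271) [0.526 0.454 0.003]
(182, 302) [0.453 0.473 0.067]
(330, 200) [0.667 0.158 0.025]
(235, 265) [0.522 0.364 0.074]
(345, 195) [0.675 0.124 0.029]
(370, 180) [0.683 0.075 0.096]
(480, 350) [ 0.323 -0.142 -0.   ]
(490, 175) [ 0.715 -0.218  0.003]
top pin 43 [0.45168915 0.22221019 0.04274292] [0.45816481 0.22939842 0.08203741]
top foot 419 [0.45131827 0.22225072 0.00973794] [0.08789711 0.0735379  0.0084656 ]
side pin 95 [0.45457679 0.22060694 0.04530649] [0.46122462 0.22656739 0.08061047]
side foot 249 [0.455075   0.22413365 0.00966745] [0.08866113 0.08997625 0.00828357]
```

View pics/top0c.png

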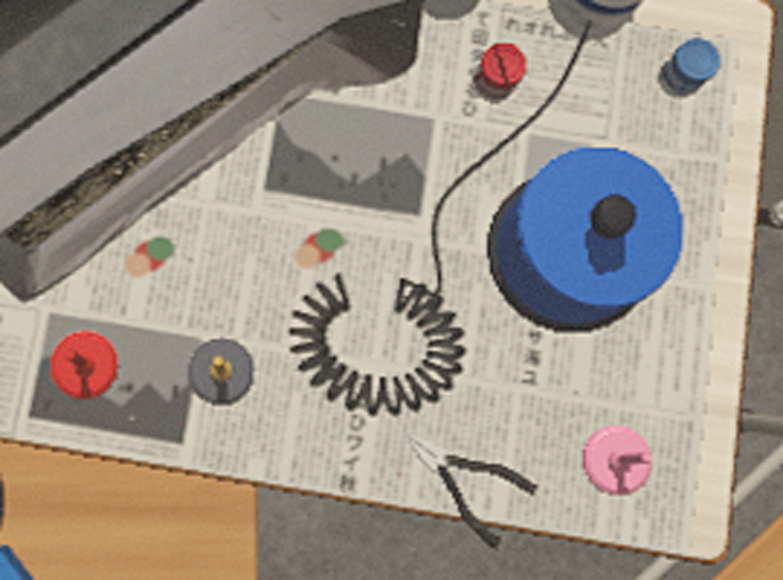

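View pics/side0c.png

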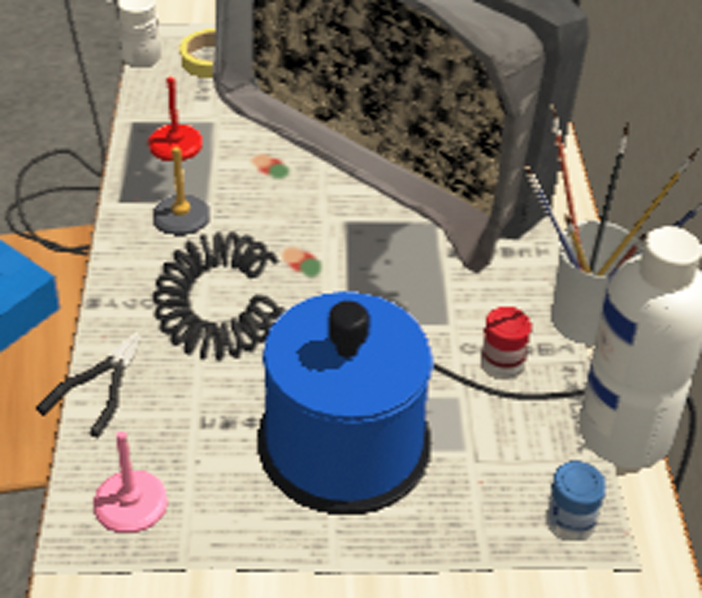

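```bash
cat >> h.py <<'E'
def plan(pos,Rm=None):
    o=bot.get_obs();R0=R.from_quat(o['tool_rot'])
    s=R0.inv().apply(np.asarray(pos)-o['eef_pos'])/.25
    w=np.zeros(3) if Rm is None else (R0.inv()*R.from_matrix(Rm)).as_rotvec()/.5
    print('shift',s.round(4),'turn',w.round(4),'rows>=',np.linalg.norm(s)*.25/.0417,np.degrees(np.linalg.norm(w)*.5)/7.16)
def down(a): # jaw dir angle a in the horizontal plane, fingers down
    x=np.array([0,0,-1.]);z=np.array([np.cos(a),np.sin(a),0]);y=np.cross(z,x)
    return np.stack([x,y,z],1)
def st():
    o=bot.get_obs();print('t',round(o['clock'],2),'q',o['joint_pos'].round(3),'p',o['eef_pos'].round(4),'F',o['ft_force'].round(2),'w',round(o['grip_width'],4));print(R.from_quat(o['tool_rot']).as_matrix().round(3))
E
python3 - <<'E'
from h import *
st();plan([.531,-.049,.2])
E
```

```text
t 0.15 q [1.103 0.241 0.004 1.335 0.    1.571] p [0.2252 0.4459 0.2306] F [ 0.07 -0.18 -1.1 ] w 0.0853
[[-0.001 -0.893  0.451]
 [-0.001  0.451  0.893]
 [-1.     0.    -0.002]]
shift [ 0.1244 -1.9842 -1.2152] turn [0. 0. 0.] rows>= 13.968994873564865 0.0
```

Emit:
apply_moves:
  targets: [0,-0.5,-0.3,0,0,0,1,0,-0.99,-0.6,0,0,0,1,0,-0.99,-0.6,0,0,0,1,0,-0.99,-0.6,0,0,0,1,0,-0.99,-0.6,0,0,0,1,0,-0.99,-0.6,0,0,0,1,0,-0.99,-0.6,0,0,0,1]

```text
clock: 0.73
eef_pos: [0.3792, 0.1987, 0.2312]
tool_rot: [-0.371, 0.602, 0.37, 0.602]
ft_force: [1.5, 0.2, -0.0]
grip_width: 0.0851
```

Emit:
apply_moves:
  targets: [0,-0.5,-0.3,0,0,0,1,0,-0.99,-0.61,0,0,0,1,0,-0.99,-0.61,0,0,0,1,0,-0.99,-0.61,0,0,0,1,0,-0.99,-0.61,0,0,0,1,0,-0.99,-0.61,0,0,0,1,0,-0.99,-0.61,0,0,0,1,0,-0.99,-0.61,0,0,0,1]

```text
clock: 1.4
eef_pos: [0.5337, -0.0529, 0.2301]
tool_rot: [-0.369, 0.604, 0.367, 0.603]
ft_force: [-1.0, 0.4, 0.8]
grip_width: 0.0856
```

```bash
python3 - <<'E'
from h import *
st()
im,d=bot.camera("wrist");cv2.imwrite("pics/w1.png",im[:,:,::-1])
plan([.531,-.049,.107])
E
```

```text
t 1.4 q [-0.097  0.312  0.099  1.356 -0.003  0.378] p [ 0.5337 -0.0529  0.2301] F [-1.    0.43  0.8 ] w 0.0856
[[ 0.001 -0.889  0.458]
 [-0.003  0.458  0.889]
 [-1.    -0.002 -0.002]]
shift [0.4924 0.0053 0.003 ] turn [0. 0. 0.] rows>= 2.952279217055497 0.0
```

View pics/w1.png

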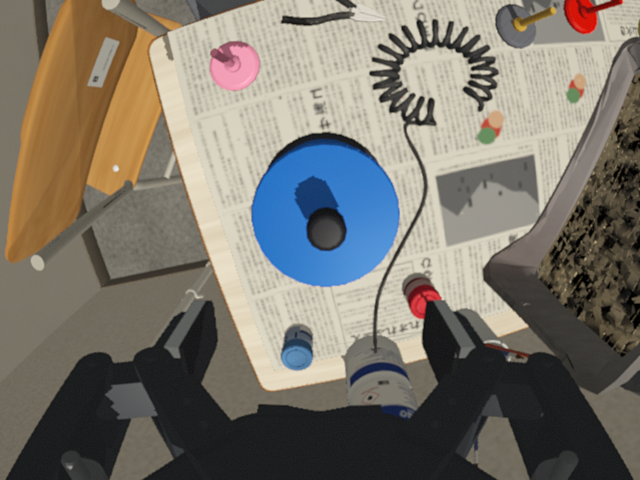

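```bash
cat >> h.py <<'E'
def wpx(P,o=None):
    o=o or bot.get_obs();p=bot.camera_params("wrist");M=p['tool_from_camera']
    t=R.from_quat(o['tool_rot']).inv().apply(np.asarray(P)-o['eef_pos'])
    c=M[:3,:3].T@(t-M[:3,3]);x,y,z=c[0],-c[1],-c[2]
    th=np.arctan2(np.hypot(x,y),z);k=p['fx']*th/np.hypot(x,y)
    return p['cx']+k*x,p['cy']+k*y
def wray(u,v,z,o=None):
    o=o or bot.get_obs();p=bot.camera_params("wrist");M=p['tool_from_camera']
    a,b=u-p['cx'],v-p['cy'];r=np.hypot(a,b);th=r/p['fx']
    d=np.array([np.sin(th)*a/r,-np.sin(th)*b/r,-np.cos(th)])
    Rt=R.from_quat(o['tool_rot']);d=Rt.apply(M[:3,:3]@d);c=Rt.apply(M[:3,3])+o['eef_pos']
    return c+d*(z-c[2])/d[2]
E
python3 - <<'E'
from h import *
print(wpx([.531,-.049,.134]),wray(326,229,.134))
E
```

```text
(np.float64(322.6304022787374), np.float64(235.29054199255478)) [ 0.52809202 -0.04498562  0.134     ]
```

```bash
python3 - <<'E'
from h import *
im=cv2.imread("pics/w1.png");cv2.imwrite("pics/w1c.png",cv2.resize(im[170:290,250:400],None,fx=5,fy=5,interpolation=2))
g=im.max(2);m=(g<70).astype(np.uint8);m[:205]=0;m[255:]=0;m[:,:300]=0;m[:,355:]=0
n,l,s,c=cv2.connectedComponentsWithStats(m);print(s,c)
E
```

```text
[[     0      0    640    480 306262]
 [   307    207     39     43    938]] [[319.48632543 239.54275424]
 [323.96481876 225.54051173]]
```

View pics/w1c.png

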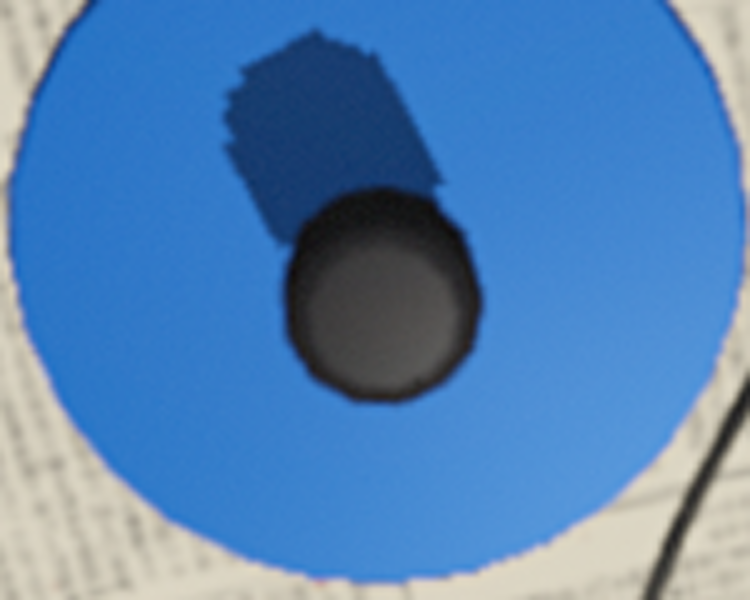

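Emit:
apply_moves:
  targets: [0.15,0.023,0.012,0,0,0,1,0.3,0.023,0.012,0,0,0,1,0.4,0.023,0.012,0,0,0,1,0.484,0.023,0.012,0,0,0,1,0.484,0.023,0.012,0,0,0,1,0.484,0.023,0.012,0,0,0,0,0.484,0.023,0.012,0,0,0,0,0.484,0.023,0.012,0,0,0,0,0.484,0.023,0.012,0,0,0,0,0.484,0.023,0.012,0,0,0,0,0.484,0.023,0.012,0,0,0,0,0.484,0.023,0.012,0,0,0,0]

```text
clock: 2.45
eef_pos: [0.528, -0.0423, 0.1118]
tool_rot: [-0.371, 0.602, 0.369, 0.603]
ft_force: [-1.9, -1.5, 6.4]
grip_width: 0.0258
```

```bash
python3 - <<'E'
from h import *
st()
E
```

```text
t 2.45 q [-7.900e-02  3.780e-01 -1.270e-01  1.063e+00 -1.000e-03  3.890e-01] p [ 0.528  -0.0423  0.1118] F [-1.94 -1.51  6.35] w 0.0258
[[ 0.003 -0.892  0.451]
 [-0.001  0.451  0.892]
 [-1.    -0.003  0.   ]]
```

Emit:
apply_moves:
  targets: [-0.03,0,0,0,0,0,0,-0.08,0,0,0,0,0,0,-0.15,0,0,0,0,0,0,-0.22,0,0,0,0,0,0,-0.3,0,0,0,0,0,0,-0.38,0,0,0,0,0,0,-0.46,0,0,0,0,0,0,-0.48,0,0,0,0,0,0,-0.48,0,0,0,0,0,0]

```text
clock: 3.2
eef_pos: [0.5282, -0.0416, 0.2321]
tool_rot: [-0.371, 0.601, 0.37, 0.603]
ft_force: [0.7, -0.2, -1.5]
grip_width: 0.0257
```

```bash
python3 - <<'E'
from h import *
st()
for n in ["side","top","wrist"]:
    im,d=bot.camera(n);cv2.imwrite(f"pics/{n}2.png",im[:,:,::-1]);np.save(f"pics/{n}2d.npy",d)
plan([.51,.116,.23])
E
```

```text
t 3.2 q [-0.079  0.297  0.082  1.352  0.     0.389] p [ 0.5282 -0.0416  0.2321] F [ 0.7  -0.22 -1.52] w 0.0257
[[ 0.004 -0.893  0.451]
 [ 0.     0.451  0.893]
 [-1.    -0.003  0.002]]
shift [-0.0045  0.342   0.5331] turn [0. 0. 0.] rows>= 3.7975404697033595 0.0
```

View pics/side2.png

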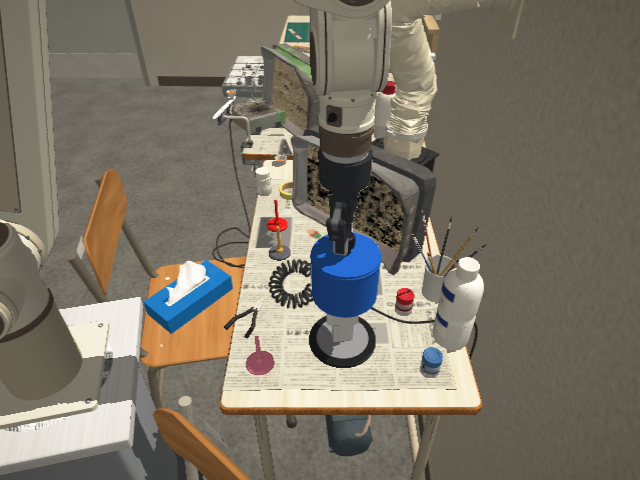

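View pics/wrist2.png

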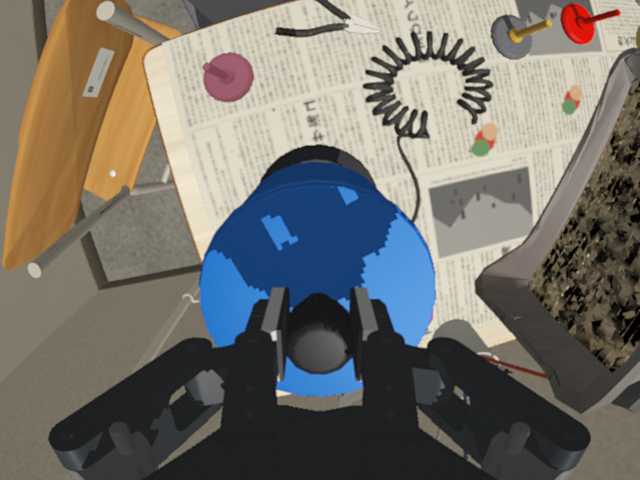

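The cover is held clear of the spacer, which is visible below it at side (343,328). I'm carrying the cover to the free spot.

Emit:
apply_moves:
  targets: [0,0.07,0.11,0,0,0,0,0,0.14,0.22,0,0,0,0,0,0.21,0.33,0,0,0,0,0,0.28,0.44,0,0,0,0,0,0.34,0.53,0,0,0,0,0,0.34,0.53,0,0,0,0,0,0.34,0.53,0,0,0,0,0.12,0.34,0.53,0,0,0,0,0.24,0.34,0.53,0,0,0,0,0.36,0.34,0.53,0,0,0,0,0.44,0.34,0.53,0,0,0,0,0.46,0.34,0.53,0,0,0,0]

```text
clock: 4.35
eef_pos: [0.5074, 0.1128, 0.1104]
tool_rot: [-0.369, 0.606, 0.371, 0.599]
ft_force: [-0.8, -0.4, -2.3]
grip_width: 0.0257
```

```bash
python3 - <<'E'
from h import *
st()
im,d=bot.camera("side");cv2.imwrite("pics/s3.png",im[150:400,200:480][:,:,::-1].repeat(2,0).repeat(2,1))
C=cloud("side",d);hsv=cv2.cvtColor(im,cv2.COLOR_RGB2HSV)
m=(d>0)&(abs(hsv[...,0].astype(int)-110)<12)&(hsv[...,1]>150)&(np.hypot(C[...,0]-.51,C[...,1]-.116)<.07)
print(C[m].min(0),C[m].max(0))
E
```

```text
t 4.35 q [ 0.219  0.371 -0.142  1.067 -0.     0.689] p [0.5074 0.1128 0.1104] F [-0.84 -0.38 -2.33] w 0.0257
[[-0.009 -0.892  0.453]
 [-0.002  0.453  0.892]
 [-1.     0.007 -0.006]]
[0.45411239 0.04822454 0.00896605] [0.56587664 0.15833475 0.13729942]
```

View pics/s3.png

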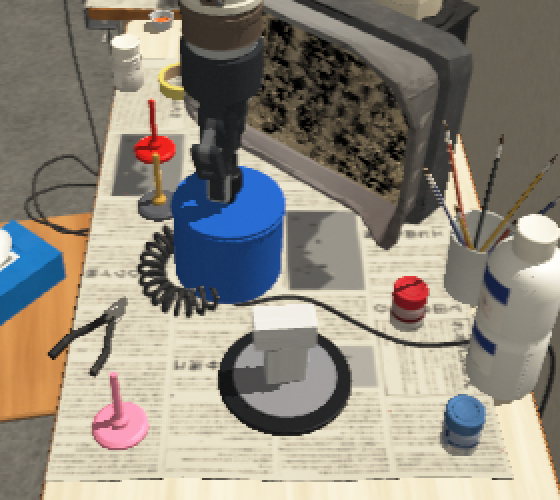

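Emit:
apply_moves:
  targets: [0.01,0,0,0,0,0,0,0.018,0,0,0,0,0,0,0.024,0,0,0,0,0,0,0.028,0,0,0,0,0,0,0.028,0,0,0,0,0,0]

```text
clock: 4.82
eef_pos: [0.5115, 0.115, 0.1091]
tool_rot: [-0.371, 0.602, 0.37, 0.603]
ft_force: [-0.1, -0.7, -1.0]
grip_width: 0.0257
```

```bash
python3 - <<'E'
from h import *
st()
E
```

```text
t 4.82 q [ 0.221  0.372 -0.144  1.053 -0.     0.689] p [0.5115 0.115  0.1091] F [-0.14 -0.69 -0.99] w 0.0257
[[ 0.002 -0.893  0.451]
 [ 0.     0.451  0.893]
 [-1.    -0.001  0.001]]
```

Emit:
apply_moves:
  targets: [0.006,0,0,0,0,0,0,0.012,0,0,0,0,0,0,0.018,0,0,0,0,0,0,0.02,0,0,0,0,0,0,0.02,0,0,0,0,0,0]

```text
clock: 5.23
eef_pos: [0.5112, 0.1148, 0.1039]
tool_rot: [-0.371, 0.602, 0.37, 0.603]
ft_force: [-1.2, -1.4, 3.3]
grip_width: 0.0257
```

Contact at 0.104, as expected. Releasing and raising.

Emit:
apply_moves:
  targets: [0,0,0,0,0,0,0.3,0,0,0,0,0,0,0.7,0,0,0,0,0,0,1,0,0,0,0,0,0,1,0,0,0,0,0,0,1,0,0,0,0,0,0,1,-0.1,0,0,0,0,0,1,-0.25,0,0,0,0,0,1,-0.4,0,0,0,0,0,1,-0.55,0,0,0,0,0,1,-0.6,0,0,0,0,0,1,-0.6,0,0,0,0,0,1]

```text
clock: 6.23
eef_pos: [0.5134, 0.1155, 0.2581]
tool_rot: [-0.372, 0.599, 0.369, 0.605]
ft_force: [0.9, -0.2, 1.1]
grip_width: 0.0855
```

```bash
python3 - <<'E'
from h import *
st()
for n in ["side","top"]:
    im,d=bot.camera(n);cv2.imwrite(f"pics/{n}4.png",im[:,:,::-1]);np.save(f"pics/{n}4d.npy",d)
    C=cloud(n,d);hsv=cv2.cvtColor(im,cv2.COLOR_RGB2HSV)
    m=(d>0)&(np.hypot(C[...,0]-.531,C[...,1]+.049)<.05)&(C[...,2]>.085)&(C[...,2]<.097)
    P=C[m];print(n,len(P),P.mean(0),P.min(0),P.max(0))
    r=cv2.minAreaRect(P[:,:2].astype(np.float32));print(r)
    m=(d>0)&(abs(hsv[...,0].astype(int)-110)<12)&(hsv[...,1]>150)&(np.hypot(C[...,0]-.51,C[...,1]-.116)<.08)&(C[...,2]>.085)
    P=C[m];print(P.mean(0),P.min(0),P.max(0))
im=cv2.imread("pics/top4.png");cv2.imwrite("pics/top4c.png",cv2.resize(im[180:340,330:510],None,fx=4.4,fy=3.7,interpolation=2))
im=cv2.imread("pics/side4.png");cv2.imwrite("pics/side4c.png",cv2.resize(im[260:380,280:420],None,fx=5,fy=5,interpolation=2))
E
```

```text
t 6.23 q [0.221 0.276 0.122 1.407 0.    0.689] p [0.5134 0.1155 0.2581] F [ 0.9  -0.16  1.07] w 0.0855
[[ 0.009 -0.893  0.451]
 [ 0.002  0.451  0.893]
 [-1.    -0.007  0.006]]
side 443 [ 0.52921892 -0.04888731  0.0905884 ] [ 0.50044132 -0.06548755  0.08528139] [ 0.55870674 -0.02836996  0.09452568]
((0.5297015905380249, -0.047783516347408295), (0.032197076827287674, 0.056013546884059906), 82.15599822998047)
[0.51209426 0.09772427 0.09282099] [0.45716738 0.04965066 0.08517338] [0.56903172 0.16775139 0.13183259]<stdin>:7: RuntimeWarning: Mean of empty slice.
  ret = um.true_divide(
Traceback (most recent call last):
ValueError: zero-size array to reduction operation minimum which has no identity
```

```bash
python3 - <<'E'
from h import *
im=cv2.imread("pics/side4.png");cv2.imwrite("pics/side4c.png",cv2.resize(im[230:380,240:420],None,fx=4.4,fy=4,interpolation=2))
E
```

```text
(no output)
```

View pics/side4c.png

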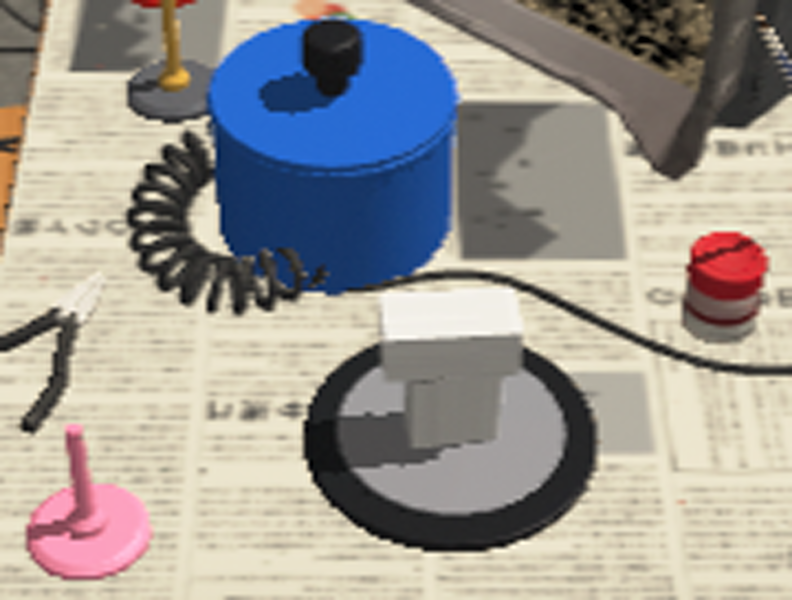

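Cover stands upright, free of the gripper. The spacer lies along about -8° from world x, so the hole (never away) faces the robot. Plan: grasp with the fingers pitched 45°, then spin 180° about the finger axis, which brings the hole upright.

```bash
cat >> h.py <<'E'
def tilt(az,beta,flip=False): # fingers tilted outward beta from down, in azimuth az; jaw horizontal
    e=np.array([np.cos(az),np.sin(az),0]);x=np.sin(beta)*e-np.cos(beta)*np.array([0,0,1.])
    z=np.array([-np.sin(az),np.cos(az),0])*(-1 if flip else 1)
    return np.stack([x,np.cross(z,x),z],1)
E
python3 - <<'E'
from h import *
import warnings
T=tilt(np.radians(-8),np.pi/4);print(T.round(3))
c=np.array([.530,-.048,.076])
print('pre',c-.131*T[:,0])
o=bot.get_obs();R0=R.from_quat(o['tool_rot']);w=(R0.inv()*R.from_matrix(T)).as_rotvec();print(w)
half=(R0*R.from_rotvec(w*.5)).as_matrix()
plan([.45,-.03,.25],half)
E
```

```text
[[ 0.7   -0.7    0.139]
 [-0.098  0.098  0.99 ]
 [-0.707 -0.707  0.   ]]
pre [ 0.43827049 -0.03510826  0.16863099]
[-0.31122478 -0.12829218 -0.77731998]
shift [ 0.0134 -0.0432 -0.6281] turn [-0.3112 -0.1283 -0.7773] rows>= 3.7751610167185596 3.389257108547943
```

Emit:
apply_moves:
  targets: [0,0,-0.15,0,0,0,1,0,-0.02,-0.3,-0.1,-0.04,-0.25,1,0,-0.04,-0.45,-0.2,-0.08,-0.5,1,0.01,-0.04,-0.6,-0.31,-0.13,-0.78,1,0.01,-0.04,-0.63,-0.31,-0.13,-0.78,1,0.01,-0.04,-0.63,-0.31,-0.13,-0.78,1,0.01,-0.04,-0.63,-0.31,-0.13,-0.78,1]

```text
clock: 6.92
eef_pos: [0.4473, -0.0305, 0.2495]
tool_rot: [-0.512, 0.47, 0.304, 0.651]
ft_force: [1.0, 0.2, 0.6]
grip_width: 0.0853
```

```bash
python3 - <<'E'
from h import *
st()
T=tilt(np.radians(-8),np.pi/4)
plan([.438,-.035,.169],T)
E
```

```text
t 6.92 q [-0.013 -0.166 -0.454  0.898 -0.081  0.283] p [ 0.4473 -0.0305  0.2495] F [0.97 0.19 0.57] w 0.0853
[[ 0.373 -0.878  0.301]
 [-0.086  0.29   0.953]
 [-0.924 -0.381  0.033]]
shift [ 0.2851  0.1503 -0.0393] turn [-0.3153 -0.13   -0.7805] rows>= 1.9463490994826185 3.407757246047766
```

Emit:
apply_moves:
  targets: [0.08,0.04,-0.01,-0.08,-0.03,-0.2,1,0.16,0.08,-0.02,-0.16,-0.07,-0.4,1,0.22,0.12,-0.03,-0.24,-0.1,-0.6,1,0.28,0.15,-0.04,-0.32,-0.13,-0.78,1,0.28,0.15,-0.04,-0.32,-0.13,-0.78,1,0.28,0.15,-0.04,-0.32,-0.13,-0.78,1]

```text
clock: 7.42
eef_pos: [0.4354, -0.034, 0.1657]
tool_rot: [-0.633, 0.317, 0.229, 0.668]
ft_force: [-1.4, -0.3, -0.4]
grip_width: 0.0853
```

```bash
python3 - <<'E'
from h import *
st()
im,d=bot.camera("wrist");cv2.imwrite("pics/w5.png",im[:,:,::-1]);np.save("pics/w5d.npy",d)
T=tilt(np.radians(-8),np.pi/4);c=np.array([.530,-.048,.076])
plan(c+.019*T[:,0],T)
e=np.array([np.cos(np.radians(-8)),np.sin(np.radians(-8)),0])
print(wpx(c-.028*e),wpx(c+.014*np.array([0,0,1])))
E
```

```text
t 7.42 q [-0.022 -0.287 -1.031  0.053 -0.08   0.079] p [ 0.4354 -0.034   0.1657] F [-1.39 -0.3  -0.4 ] w 0.0853
[[ 0.695 -0.707  0.134]
 [-0.096  0.094  0.991]
 [-0.713 -0.701 -0.002]]
shift [ 0.6012 -0.0028 -0.0051] turn [ 0.0082  0.004  -0.0097] rows>= 3.604253521012429 0.05328976481590679
(np.float64(319.99865751713924), np.float64(204.60281536157072)) (np.float64(319.7386921583142), np.float64(240.69356093839414))
```

View pics/w5.png

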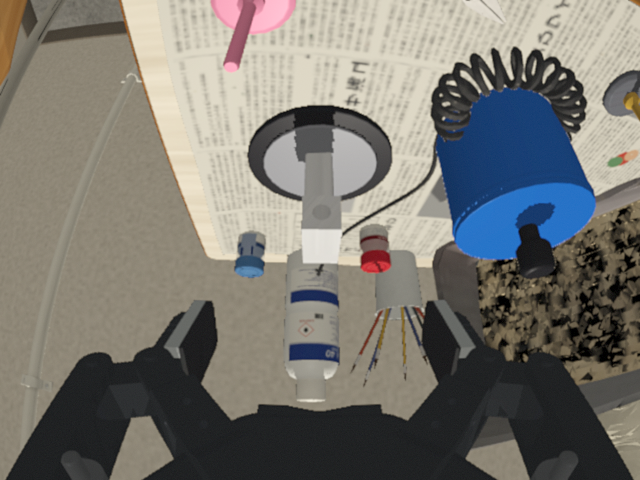

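```bash
python3 - <<'E'
from h import *
im=cv2.imread("pics/w5.png");cv2.imwrite("pics/w5c.png",cv2.resize(im[170:280,270:380],None,fx=5.4,fy=5.4,interpolation=2))
d=np.load("pics/w5d.npy");print(d[195:232:3,310:336:3].round(3))
E
```

```text
[[0.268 0.281 0.279 0.28  0.281 0.279 0.28  0.281 0.358]
 [0.265 0.265 0.267 0.265 0.265 0.265 0.267 0.265 0.265]
 [0.264 0.263 0.264 0.263 0.264 0.266 0.265 0.265 0.265]
 [0.263 0.264 0.262 0.264 0.264 0.263 0.263 0.264 0.264]
 [0.262 0.261 0.265 0.266 0.268 0.266 0.262 0.263 0.262]
 [0.261 0.264 0.268 0.27  0.271 0.27  0.266 0.261 0.262]
 [0.259 0.267 0.273 0.272 0.275 0.272 0.268 0.26  0.259]
 [0.259 0.26  0.276 0.277 0.277 0.275 0.272 0.258 0.259]
 [0.257 0.259 0.257 0.281 0.283 0.258 0.257 0.257 0.257]
 [0.256 0.256 0.257 0.256 0.257 0.257 0.255 0.256 0.257]
 [0.256 0.254 0.255 0.254 0.255 0.255 0.256 0.255 0.254]
 [0.253 0.254 0.254 0.255 0.253 0.254 0.256 0.255 0.254]
 [0.257 0.256 0.257 0.257 0.256 0.256 0.256 0.257 0.257]]
```

View pics/w5c.png

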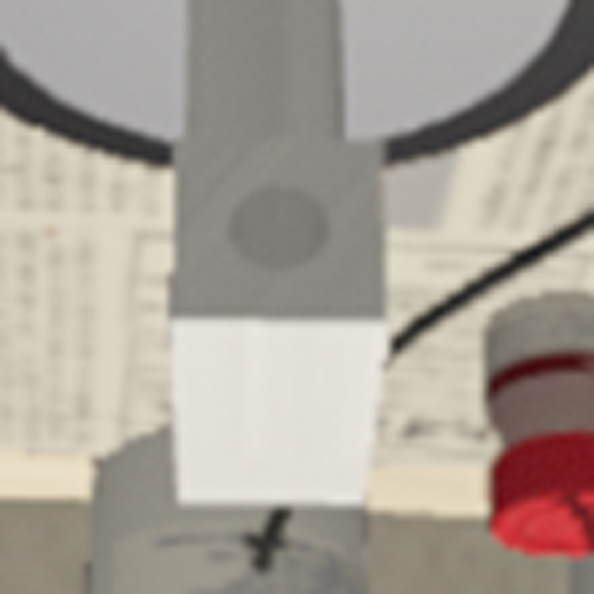

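```bash
python3 - <<'E'
from h import *
st()
print(wray(321.3,246.3,.09), wray(321.9,212.2,.076))
# depth-based
d=np.load("pics/w5d.npy")
def wd(u,v,o=bot.get_obs()):
    p=bot.camera_params("wrist");M=p['tool_from_camera'];a,b=u-p['cx'],v-p['cy'];r=np.hypot(a,b);th=r/p['fx']
    dd=d[int(v),int(u)];c=np.array([np.tan(th)*a/r*dd,-np.tan(th)*b/r*dd,-dd])
    return R.from_quat(o['tool_rot']).apply(M[:3,:3]@c+M[:3,3])+o['eef_pos']
for u,v in [(321,235),(321,246),(321,258),(307,200),(307,220),(337,200),(337,220)]: print(wd(u,v).round(4))
E
```

```text
t 7.47 q [-0.022 -0.287 -1.024  0.057 -0.081  0.08 ] p [ 0.4382 -0.0341  0.1689] F [ 0.94 -0.64  0.24] w 0.0852
[[ 0.697 -0.704  0.135]
 [-0.096  0.095  0.991]
 [-0.711 -0.704 -0.001]]
[ 0.539499   -0.04805983  0.09      ] [ 0.51251334 -0.04408134  0.076     ]
[ 0.5132 -0.0449  0.0943]
[ 0.5299 -0.047   0.0946]
[ 0.5518 -0.0499  0.0942]
[ 0.5038 -0.0537  0.0703]
[ 0.5035 -0.0533  0.0871]
[ 0.5072 -0.0325  0.0699]
[ 0.5075 -0.0329  0.0864]
```

Emit:
apply_moves:
  targets: [0.12,0,0,0,0,0,1,0.24,0,0,0,0,0,1,0.36,0,0,0,0,0,1,0.46,0,0,0,0,0,1,0.54,0,0,0,0,0,1,0.6,0,0,0,0,0,1,0.6,0,0,0,0,0,1,0.6,0,0,0,0,0,1]

```text
clock: 8.13
eef_pos: [0.5477, -0.0492, 0.0655]
tool_rot: [-0.634, 0.314, 0.225, 0.67]
ft_force: [-0.1, 0.4, 0.1]
grip_width: 0.0852
```

```bash
python3 - <<'E'
from h import *
st()
im,d=bot.camera("wrist");cv2.imwrite("pics/w6.png",im[:,:,::-1])
im,d=bot.camera("side");cv2.imwrite("pics/s6.png",cv2.resize(im[200:400,240:480][:,:,::-1],None,fx=3,fy=3))
E
```

```text
t 8.13 q [-0.059  0.257 -0.974 -0.446 -0.055  0.053] p [ 0.5477 -0.0492  0.0655] F [-0.06  0.37  0.14] w 0.0852
[[ 0.702 -0.699  0.135]
 [-0.097  0.095  0.991]
 [-0.706 -0.708 -0.001]]
```

View pics/w6.png

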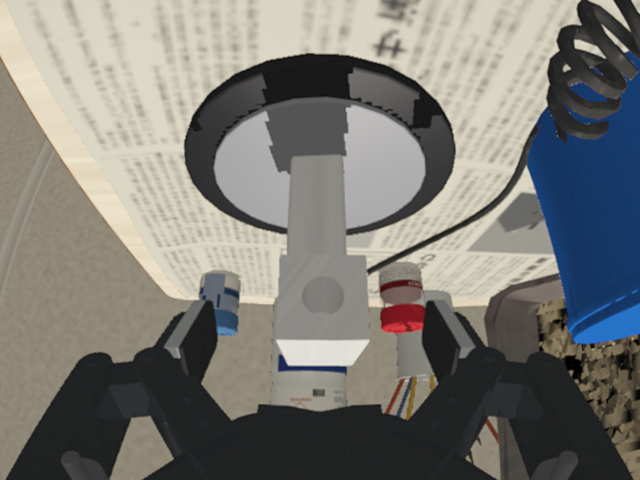

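View pics/s6.png

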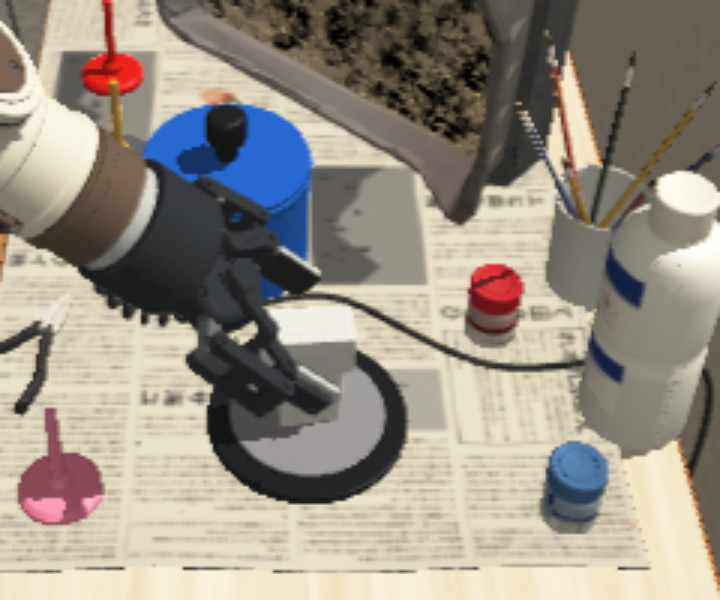

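Emit:
apply_moves:
  targets: [0,0.02,0,0,0,0,1,0,0.02,0,0,0,0,1,0,0.02,0,0,0,0,0,0,0.02,0,0,0,0,0,0,0.02,0,0,0,0,0,0,0.02,0,0,0,0,0,0,0.02,0,0,0,0,0,0,0.02,0,0,0,0,0,0,0.02,0,0,0,0,0,0,0.02,0,0,0,0,0]

```text
clock: 9.07
eef_pos: [0.5411, -0.0489, 0.0625]
tool_rot: [-0.634, 0.314, 0.224, 0.67]
ft_force: [-4.0, 0.6, 6.0]
grip_width: 0.0273
```

```bash
python3 - <<'E'
from h import *
st()
E
```

```text
t 9.07 q [-0.059  0.26  -0.993 -0.469 -0.056  0.053] p [ 0.5411 -0.0489  0.0625] F [-3.98  0.61  5.99] w 0.0273
[[ 0.702 -0.699  0.136]
 [-0.097  0.095  0.991]
 [-0.705 -0.709 -0.002]]
```

Emit:
apply_moves:
  targets: [-0.03,-0.03,0,0,0,0,0,-0.08,-0.08,0,0,0,0,0,-0.16,-0.16,0,0,0,0,0,-0.24,-0.24,0,0,0,0,0,-0.32,-0.32,0,0,0,0,0,-0.4,-0.4,0,0,0,0,0,-0.48,-0.48,0,0,0,0,0,-0.54,-0.54,0,0,0,0,0,-0.56,-0.56,0,0,0,0,0,-0.56,-0.56,0,0,0,0,0]

```text
clock: 9.9
eef_pos: [0.5418, -0.0487, 0.2626]
tool_rot: [-0.635, 0.313, 0.223, 0.67]
ft_force: [-0.3, 1.1, -1.2]
grip_width: 0.0275
```

```bash
python3 - <<'E'
from h import *
st()
im,d=bot.camera("wrist");cv2.imwrite("pics/w7.png",im[:,:,::-1])
E
```

```text
t 9.9 q [-0.058 -0.188 -0.681  0.288 -0.056  0.054] p [ 0.5418 -0.0487  0.2626] F [-0.33  1.13 -1.22] w 0.0275
[[ 0.705 -0.696  0.136]
 [-0.098  0.094  0.991]
 [-0.703 -0.712 -0.001]]
```

View pics/w7.png

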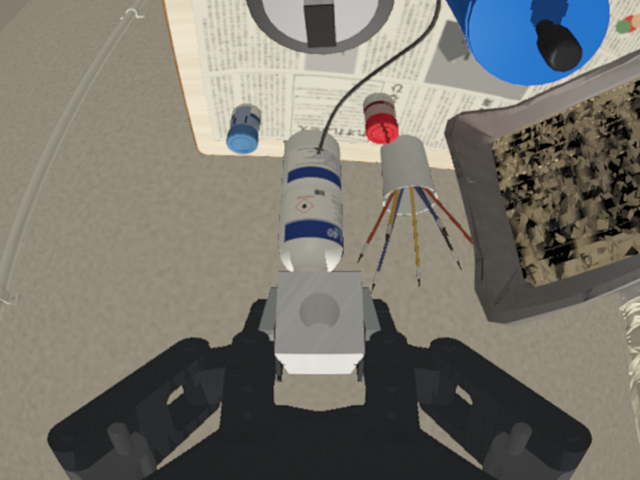

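Emit:
apply_moves:
  targets: [0,0,0,-0.22,0,0,0,0,0,0,-0.44,0,0,0,0,0,0,-0.66,0,0,0,0,0,0,-0.88,0,0,0,0,0,0,-1,0,0,0]

```text
clock: 10.37
eef_pos: [0.5388, -0.0485, 0.2556]
tool_rot: [0.78, -0.25, -0.299, -0.49]
ft_force: [0.8, -0.4, -1.5]
grip_width: 0.0274
```

Emit:
apply_moves:
  targets: [0,0,0,-0.22,0,0,0,0,0,0,-0.44,0,0,0,0,0,0,-0.66,0,0,0,0,0,0,-0.88,0,0,0,0,0,0,-1,0,0,0]

```text
clock: 10.78
eef_pos: [0.5389, -0.0485, 0.2556]
tool_rot: [0.877, -0.168, -0.351, -0.281]
ft_force: [0.2, -0.0, -1.5]
grip_width: 0.0275
```

Emit:
apply_moves:
  targets: [0,0,0,-0.22,0,0,0,0,0,0,-0.44,0,0,0,0,0,0,-0.66,0,0,0,0,0,0,-0.88,0,0,0,0,0,0,-1,0,0,0]

```text
clock: 11.2
eef_pos: [0.5389, -0.0485, 0.2555]
tool_rot: [0.919, -0.076, -0.382, -0.056]
ft_force: [-0.5, 0.9, -1.0]
grip_width: 0.0273
```

Emit:
apply_moves:
  targets: [0,0,0,-0.22,0,0,0,0,0,0,-0.44,0,0,0,0,0,0,-0.66,0,0,0,0,0,0,-0.88,0,0,0,0,0,0,-1,0,0,0]

```text
clock: 11.62
eef_pos: [0.5389, -0.0485, 0.2555]
tool_rot: [0.905, 0.021, -0.389, 0.174]
ft_force: [-0.4, -0.1, -0.8]
grip_width: 0.0271
```

```bash
python3 - <<'E'
from h import *
st()
E
```

```text
t 11.62 q [-0.058 -0.183 -0.688  0.287 -0.056 -1.951] p [ 0.5389 -0.0485  0.2555] F [-0.42 -0.14 -0.75] w 0.0271
[[ 0.697  0.173 -0.696]
 [-0.097 -0.939 -0.33 ]
 [-0.711  0.298 -0.637]]
```

Emit:
apply_moves:
  targets: [0,0,0,-0.22,0,0,0,0,0,0,-0.44,0,0,0,0,0,0,-0.66,0,0,0,0,0,0,-0.88,0,0,0,0,0,0,-1,0,0,0]

```text
clock: 12.03
eef_pos: [0.5388, -0.0485, 0.2555]
tool_rot: [0.833, 0.117, -0.372, 0.392]
ft_force: [0.7, 0.6, -1.1]
grip_width: 0.0275
```

Emit:
apply_moves:
  targets: [0,0,0,-0.22,0,0,0,0,0,0,-0.44,0,0,0,0,0,0,-0.66,0,0,0,0,0,0,-0.88,0,0,0,0,0,0,-1,0,0,0,0,0,0,-1.0,0,0,0]

```text
clock: 12.53
eef_pos: [0.5389, -0.0485, 0.2558]
tool_rot: [0.712, 0.204, -0.331, 0.585]
ft_force: [-0.1, -0.6, -0.3]
grip_width: 0.0274
```

```bash
python3 - <<'E'
from h import *
st()
az=np.arctan2(.222,.4525)
for da in (3,5):
  a=az-np.radians(da)
  T=tilt(a,np.pi/4,True);e=np.array([np.cos(a),np.sin(a),0])
  c=np.array([.4525,.222,.22]);print(T.round(3))
  plan(c+.019*T[:,0],T)
E
```

```text
t 12.53 q [-0.058 -0.183 -0.688  0.287 -0.056 -2.947] p [ 0.5389 -0.0485  0.2558] F [-0.11 -0.63 -0.27] w 0.0274
[[ 0.697  0.678 -0.233]
 [-0.097 -0.233 -0.968]
 [-0.711  0.697 -0.097]]
[[ 0.65   0.65   0.393]
 [ 0.278  0.278 -0.92 ]
 [-0.707  0.707 -0.   ]]
shift [-0.1736 -0.595  -0.9793] turn [-1.0402  0.7674 -0.0432] rows>= 6.948101071253532 5.175049578761898
[[ 0.66   0.66   0.361]
 [ 0.255  0.255 -0.933]
 [-0.707  0.707 -0.   ]]
shift [-0.173  -0.5941 -0.9777] turn [-0.9912  0.7178 -0.0398] rows>= 6.937103877627998 4.899182157009294
```

Emit:
apply_moves:
  targets: [-0.01,-0.06,-0.1,-0.1,0.07,0,0,-0.03,-0.12,-0.2,-0.2,0.14,-0.01,0,-0.05,-0.18,-0.3,-0.3,0.22,-0.01,0,-0.07,-0.24,-0.4,-0.4,0.29,-0.02,0,-0.09,-0.3,-0.5,-0.5,0.36,-0.02,0,-0.11,-0.36,-0.6,-0.6,0.43,-0.02,0,-0.13,-0.42,-0.7,-0.7,0.5,-0.03,0,-0.15,-0.48,-0.8,-0.8,0.57,-0.03,0,-0.16,-0.54,-0.9,-0.9,0.65,-0.04,0,-0.17,-0.59,-0.98,-0.99,0.72,-0.04,0,-0.17,-0.59,-0.98,-0.99,0.72,-0.04,0,-0.17,-0.59,-0.98,-0.99,0.72,-0.04,0]

```text
clock: 13.53
eef_pos: [0.4672, 0.2269, 0.2078]
tool_rot: [0.593, 0.385, -0.146, 0.692]
ft_force: [-0.4, -0.4, -1.7]
grip_width: 0.0278
```

```bash
python3 - <<'E'
from h import *
st()
for n in ["side","top","wrist"]:
    im,d=bot.camera(n);cv2.imwrite(f"pics/{n}8.png",im[:,:,::-1]);np.save(f"pics/{n}8d.npy",d)
im=cv2.imread("pics/side8.png");cv2.imwrite("pics/side8c.png",cv2.resize(im[130:330,200:400],None,fx=3,fy=3,interpolation=2))
im=cv2.imread("pics/top8.png");cv2.imwrite("pics/top8c.png",cv2.resize(im[200:360,220:420],None,fx=3.6,fy=3.6,interpolation=2))
st()
E
```

```text
t 13.53 q [ 0.512 -0.163 -0.823  0.129 -0.102 -3.041] p [0.4672 0.2269 0.2078] F [-0.44 -0.42 -1.68] w 0.0278
[[ 0.661  0.658  0.36 ]
 [ 0.255  0.255 -0.933]
 [-0.706  0.708  0.001]]
t 13.68 q [ 0.509 -0.165 -0.821  0.129 -0.102 -3.042] p [0.4685 0.2261 0.2098] F [ 0.5  -0.03 -1.73] w 0.0275
[[ 0.664  0.656  0.359]
 [ 0.254  0.253 -0.934]
 [-0.703  0.711  0.001]]
```

View pics/side8c.png

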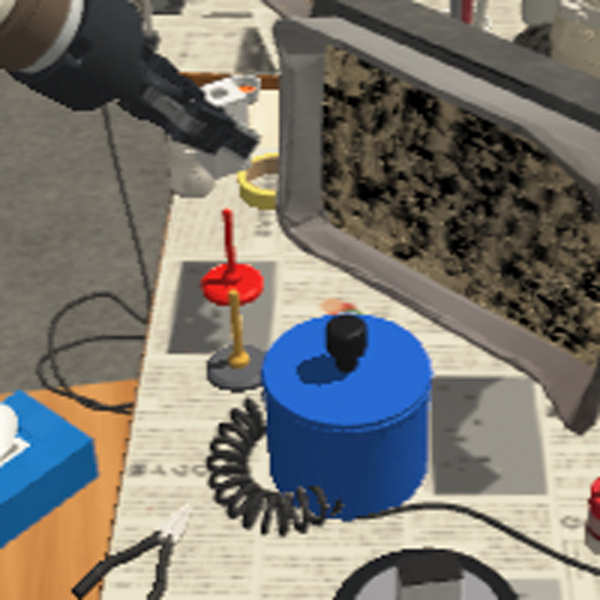

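View pics/top8c.png

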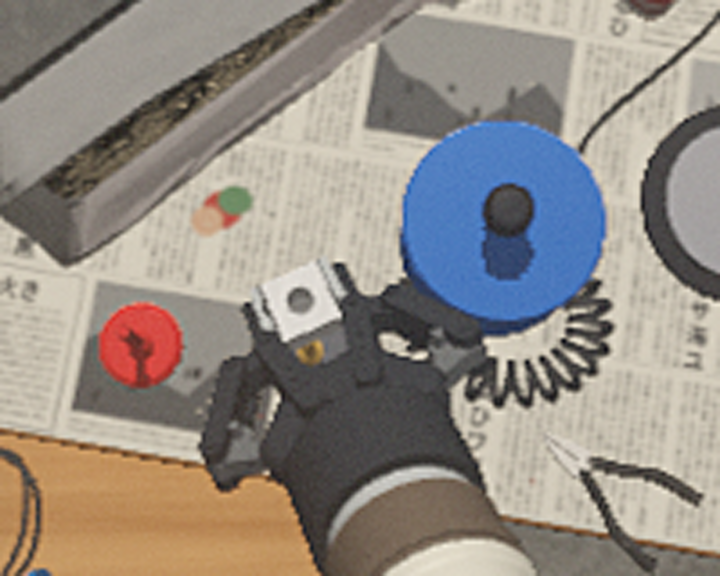

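View pics/wrist8.png

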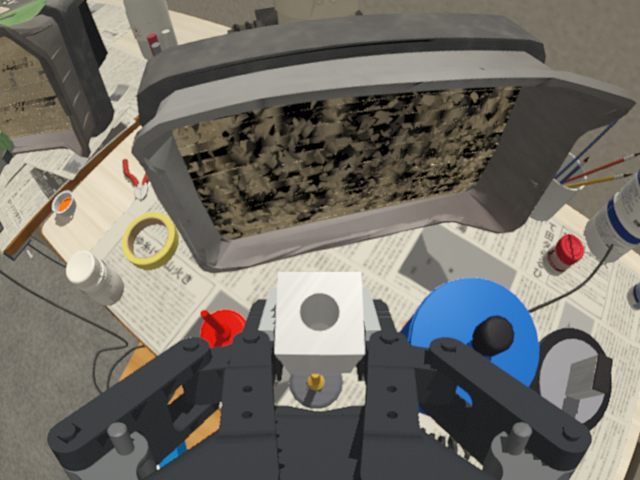

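```bash
python3 - <<'E'
from h import *
a=cv2.resize(cv2.imread("pics/top0.png")[280:315,285:325],None,fx=9,fy=9,interpolation=2)
b=cv2.resize(cv2.imread("pics/side0.png")[215:260,260:300],None,fx=9,fy=9,interpolation=2)
c=cv2.resize(cv2.imread("pics/top8.png")[265:310,285:325],None,fx=9,fy=9,interpolation=2)
d=cv2.resize(cv2.imread("pics/side8.png")[150:200,250:290],None,fx=9,fy=9,interpolation=2)
H=460
f=lambda x:cv2.copyMakeBorder(x,0,H-x.shape[0] if x.shape[0]<H else 0,0,8,0)[:H]
cv2.imwrite("pics/m8a.png",np.hstack([f(a),f(b)]));cv2.imwrite("pics/m8b.png",np.hstack([f(c),f(d)]))
E
```

```text
(no output)
```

View pics/m8a.png

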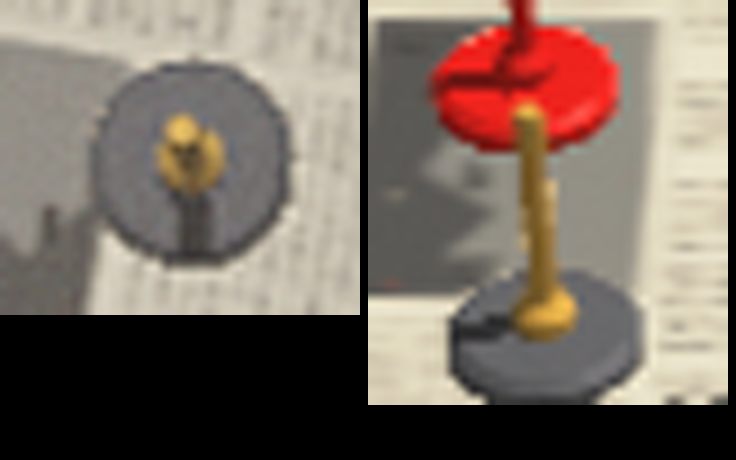

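View pics/m8b.png

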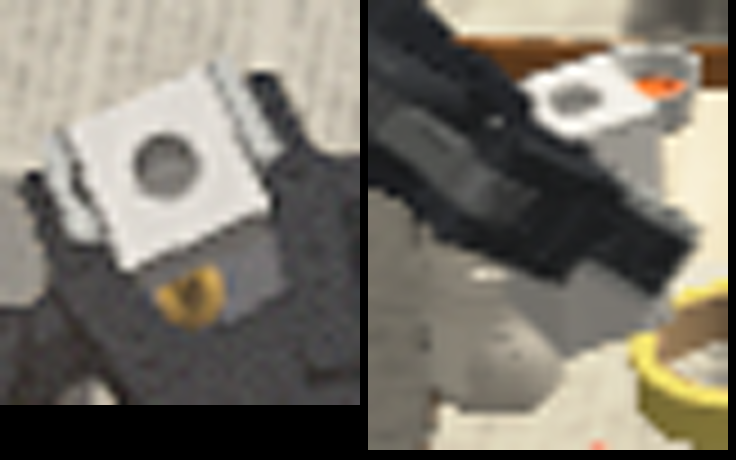

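```bash
cat >> h.py <<'E'
def tri(t,s):
    A=[];b=[]
    for n,uv in (("top",t),("side",s)):
        c=bot.camera_params(n)['T'][:3,3];d=px2w(n,*uv,d=1.)-c;d/=np.linalg.norm(d);M=np.eye(3)-np.outer(d,d);A.append(M);b.append(M@c)
    A=np.vstack(A);b=np.hstack(b);x,r,_,_=np.linalg.lstsq(A,b,rcond=None);return x,np.sqrt(r)
E
python3 - <<'E'
from h import *
print('pin',tri((304.5,293.7),(276.8,226.8)),px2w("top",304.5,293.7,z=.078),px2w("side",276.8,226.6,z=.078),'foot',px2w("top",306.2,297.6,z=.009))
h=tri((303.2,283.),(272.3,160.1));print('hole',h)
st();o=bot.get_obs();Rm=R.from_quat(o['tool_rot']).as_matrix()
g=o['eef_pos']-.019*Rm[:,0];print('grasp pt',g)
print('hole at z',g[2]+.028,px2w("top",303.2,283.,z=g[2]+.028),px2w("side",272.3,160.1,z=g[2]+.028))
E
```

```text
pin (array([0.45401265, 0.22389911, 0.07894832]), array([0.00112606])) [0.45491224 0.22391219 0.078     ] [0.45343976 0.22569147 0.078     ] foot [0.45348919 0.22257981 0.009     ]
hole (array([0.4544439 , 0.22035879, 0.24956498]), array([4.83231464e-05]))
t 13.68 q [ 0.509 -0.165 -0.821  0.129 -0.102 -3.042] p [0.4685 0.2261 0.2098] F [ 0.5  -0.03 -1.73] w 0.0275
[[ 0.664  0.656  0.359]
 [ 0.254  0.253 -0.934]
 [-0.703  0.711  0.001]]
grasp pt [0.45585893 0.2213189  0.22318856]
hole at z 0.251188558171896 [0.45426832 0.22030914 0.25118856] [0.45412285 0.21763794 0.25118856]
```

Emit:
apply_moves:
  targets: [0.05,-0.05,-0.01,0,0,0,0,0.1,-0.1,-0.01,0,0,0,0,0.16,-0.16,-0.011,0,0,0,0,0.22,-0.22,-0.011,0,0,0,0,0.26,-0.26,-0.011,0,0,0,0,0.284,-0.281,-0.011,0,0,0,0,0.284,-0.281,-0.011,0,0,0,0,0.284,-0.281,-0.011,0,0,0,0,0.284,-0.281,-0.011,0,0,0,0,0.284,-0.281,-0.011,0,0,0,0]

```text
clock: 14.52
eef_pos: [0.4697, 0.23, 0.1122]
tool_rot: [0.594, 0.383, -0.143, 0.693]
ft_force: [-0.4, -0.4, -1.0]
grip_width: 0.0275
```

```bash
python3 - <<'E'
from h import *
st()
for n in ["side","top"]:
    im,d=bot.camera(n);cv2.imwrite(f"pics/{n}9.png",im[:,:,::-1])
st()
c=cv2.resize(cv2.imread("pics/top9.png")[265:310,285:325],None,fx=9,fy=9,interpolation=2)
d=cv2.resize(cv2.imread("pics/side9.png")[190:265,245:310],None,fx=7,fy=7,interpolation=2)
H=530
f=lambda x:cv2.copyMakeBorder(x,0,H-x.shape[0] if x.shape[0]<H else 0,0,8,0)[:H]
cv2.imwrite("pics/m9.png",np.hstack([f(c),f(d)])[:,:800])
E
```

```text
t 14.52 q [ 0.517  0.073 -0.982 -0.273 -0.107 -3.037] p [0.4697 0.23   0.1122] F [-0.44 -0.41 -1.  ] w 0.0275
[[ 0.666  0.654  0.36 ]
 [ 0.256  0.252 -0.933]
 [-0.701  0.714  0.001]]
t 14.62 q [ 0.518  0.073 -0.982 -0.273 -0.107 -3.037] p [0.4696 0.2301 0.1121] F [ 0.24  0.43 -0.52] w 0.0274
[[ 0.666  0.653  0.36 ]
 [ 0.256  0.253 -0.933]
 [-0.701  0.714  0.001]]
```

View pics/m9.png

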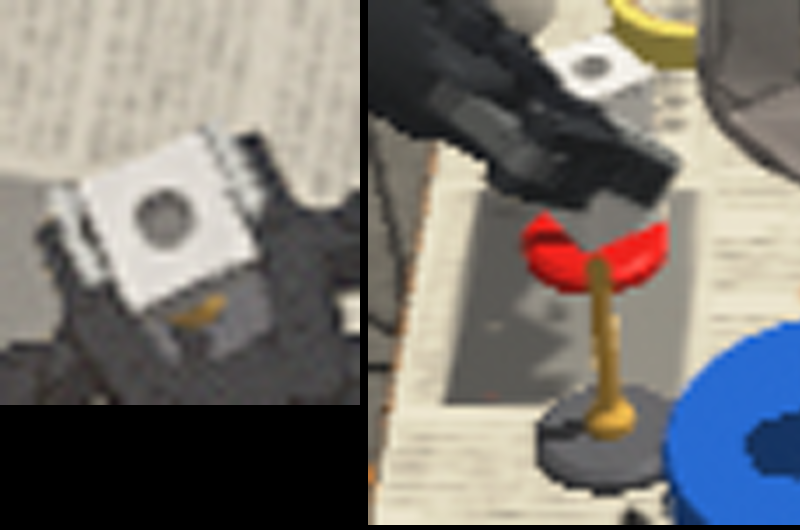

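```bash
python3 - <<'E'
from h import *
h=tri((302.7,288.7),(276.6,198.9));print('hole',h)
p=tri((304.5,293.7),(277.2,226.8));print('pin',p)
print(px2w("top",302.7,288.7,z=.152),px2w("top",304.5,293.7,z=.078));print(px2w("side",276.6,198.9,z=.152),px2w("side",277.1,226.9,z=.078))
E
```

```text
hole (array([0.45701728, 0.22467684, 0.15263632]), array([0.00071933]))
pin (array([0.45446308, 0.22389765, 0.07875326]), array([0.00052109]))
[0.45657938 0.22470864 0.152     ] [0.45491224 0.22391219 0.078     ]
[0.45762847 0.22563918 0.152     ] [0.4539221  0.22449903 0.078     ]
```

Emit:
apply_moves:
  targets: [-0.007,-0.007,0,0,0,0,0,0.004,-0.018,0,0,0,0,0,0.015,-0.03,0,0,0,0,0,0.026,-0.042,0,0,0,0,0,0.037,-0.053,0,0,0,0,0,0.037,-0.053,0,0,0,0,0,0.037,-0.053,0,0,0,0,0,0.037,-0.053,0,0,0,0,0]

```text
clock: 15.28
eef_pos: [0.4663, 0.2289, 0.0946]
tool_rot: [0.593, 0.384, -0.144, 0.693]
ft_force: [-0.4, -1.2, -0.5]
grip_width: 0.0277
```

```bash
python3 - <<'E'
from h import *
st()
E
```

```text
t 15.28 q [ 0.519  0.121 -1.011 -0.347 -0.108 -3.036] p [0.4663 0.2289 0.0946] F [-0.45 -1.22 -0.51] w 0.0277
[[ 0.664  0.655  0.36 ]
 [ 0.256  0.254 -0.933]
 [-0.703  0.712  0.001]]
```

Emit:
apply_moves:
  targets: [0.003,-0.003,0,0,0,0,0,0.006,-0.006,0,0,0,0,0,0.009,-0.009,0,0,0,0,0,0.011,-0.011,0,0,0,0,0,0.011,-0.011,0,0,0,0,0,0.011,-0.011,0,0,0,0,0]

```text
clock: 15.78
eef_pos: [0.4663, 0.2289, 0.091]
tool_rot: [0.594, 0.383, -0.144, 0.693]
ft_force: [-0.3, 0.2, -0.3]
grip_width: 0.0275
```

Emit:
apply_moves:
  targets: [0.002,-0.002,0,0,0,0,0,0.004,-0.004,0,0,0,0,0,0.006,-0.006,0,0,0,0,0,0.006,-0.006,0,0,0,0,0,0.006,-0.006,0,0,0,0,0]

```text
clock: 16.2
eef_pos: [0.4671, 0.2293, 0.0908]
tool_rot: [0.595, 0.382, -0.143, 0.693]
ft_force: [-8.5, -4.0, 12.3]
grip_width: 0.0273
```

Emit:
apply_moves:
  targets: [0,0,0,0,0,0,0,0,0,0,0,0,0,0,0,0,0,0,0,0,0,0,0,0,0,0,0,0]

```text
clock: 16.53
eef_pos: [0.4672, 0.2293, 0.0908]
tool_rot: [0.595, 0.382, -0.143, 0.693]
ft_force: [-8.7, -3.3, 13.1]
grip_width: 0.0274
```

```bash
python3 - <<'E'
from h import *
st()
for n in ["side","top"]:
    im,d=bot.camera(n);cv2.imwrite(f"pics/{n}10.png",im[:,:,::-1])
st()
c=cv2.resize(cv2.imread("pics/top10.png")[265:310,285:325],None,fx=9,fy=9,interpolation=2)
d=cv2.resize(cv2.imread("pics/side10.png")[190:265,245:305],None,fx=7,fy=7,interpolation=2)
H=530
f=lambda x:cv2.copyMakeBorder(x,0,H-x.shape[0] if x.shape[0]<H else 0,0,8,0)[:H]
cv2.imwrite("pics/m10.png",np.hstack([f(c),f(d)])[:,:800])
E
```

```text
t 16.53 q [ 0.519  0.138 -1.019 -0.376 -0.108 -3.036] p [0.4672 0.2293 0.0908] F [-8.67 -3.29 13.06] w 0.0274
[[ 0.667  0.652  0.36 ]
 [ 0.257  0.252 -0.933]
 [-0.699  0.715  0.001]]
t 16.63 q [ 0.519  0.138 -1.019 -0.376 -0.108 -3.036] p [0.4671 0.2293 0.0908] F [-8.89 -2.68 13.07] w 0.0274
[[ 0.667  0.652  0.36 ]
 [ 0.257  0.252 -0.933]
 [-0.699  0.715  0.001]]
```

View pics/m10.png

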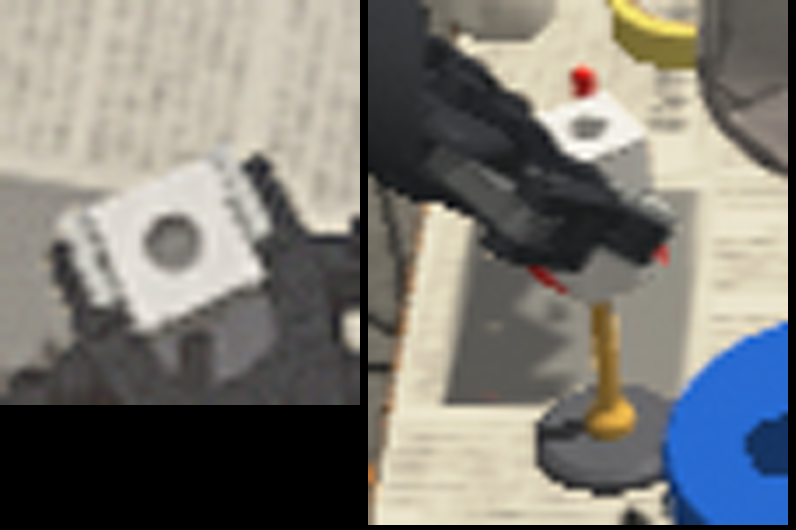

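```bash
python3 - <<'E'
from h import *
print(tri((303.6,291.3),(245+(588-368)/7,190+127/7)))
for z in (.130,.134): print(px2w("top",303.6,291.3,z=z),px2w("side",245+(588-368)/7-.4,190+127/7-.4,z=z))
print('pin',px2w("top",304.5,293.7,z=.078),px2w("side",277.1,226.9,z=.078))
E
```

```text
(array([0.45488591, 0.223938  , 0.12933508]), array([0.00098742]))
[0.45411043 0.22393339 0.13      ] [0.45488132 0.22473265 0.13      ]
[0.45366969 0.22381322 0.134     ] [0.45431032 0.21932146 0.134     ]
pin [0.45491224 0.22391219 0.078     ] [0.4539221  0.22449903 0.078     ]
```

The top face is at 0.129, so the closed end is at about 0.073. That means the pin stopped after the shallow recess: 13 N held for more than 0.4 s, centred within about 1 mm. Raising it now.

Emit:
apply_moves:
  targets: [-0.01,0.01,0,0,0,0,0,-0.03,0.03,0,0,0,0,0,-0.07,0.07,0,0,0,0,0,-0.13,0.13,0,0,0,0,0,-0.19,0.19,0,0,0,0,0,-0.25,0.25,0,0,0,0,0,-0.3,0.3,0,0,0,0,0,-0.34,0.34,0,0,0,0,0,-0.34,0.34,0,0,0,0,0,-0.34,0.34,0,0,0,0,0,-0.34,0.34,0,0,0,0,0,-0.34,0.34,0,0,0,0,0]

```text
clock: 17.63
eef_pos: [0.4645, 0.2281, 0.2068]
tool_rot: [0.593, 0.384, -0.145, 0.693]
ft_force: [0.1, 0.2, -1.0]
grip_width: 0.0273
```

Emit:
apply_moves:
  targets: [0,0,0,0,0,0,0,0,0,0,0,0,0,0,0,0,0,0,0,0,0,0,0,0,0,0,0,0,0,0,0,0,0,0,0,0,0,0,0,0,0,0]

```text
clock: 18.13
eef_pos: [0.4655, 0.2288, 0.209]
tool_rot: [0.594, 0.384, -0.144, 0.693]
ft_force: [0.3, 0.4, -1.0]
grip_width: 0.0269
```

```bash
python3 - <<'E'
from h import *
st()
for n in ["side","top","wrist"]:
    im,d=bot.camera(n);cv2.imwrite(f"pics/{n}11.png",im[:,:,::-1])
st();print(bot.get_obs()['joint_vel'].round(4))
cv2.imwrite("pics/f11.png",np.hstack([cv2.resize(cv2.imread("pics/side11.png")[130:330,200:400],(400,400)),cv2.resize(cv2.imread("pics/top11.png")[180:380,230:430],(400,400))]))
E
```

```text
t 18.13 q [ 0.52  -0.167 -0.826  0.126 -0.109 -3.036] p [0.4655 0.2288 0.209 ] F [ 0.27  0.44 -0.97] w 0.0269
[[ 0.664  0.655  0.36 ]
 [ 0.256  0.254 -0.933]
 [-0.702  0.712  0.001]]
t 18.28 q [ 0.52  -0.167 -0.826  0.126 -0.109 -3.036] p [0.4656 0.2288 0.2091] F [ 0.16 -0.6  -0.32] w 0.0275
[[ 0.664  0.655  0.36 ]
 [ 0.256  0.254 -0.933]
 [-0.702  0.712  0.001]]
[ 0.0021  0.0015 -0.0017 -0.0011  0.0001 -0.0008]
```

View pics/f11.png

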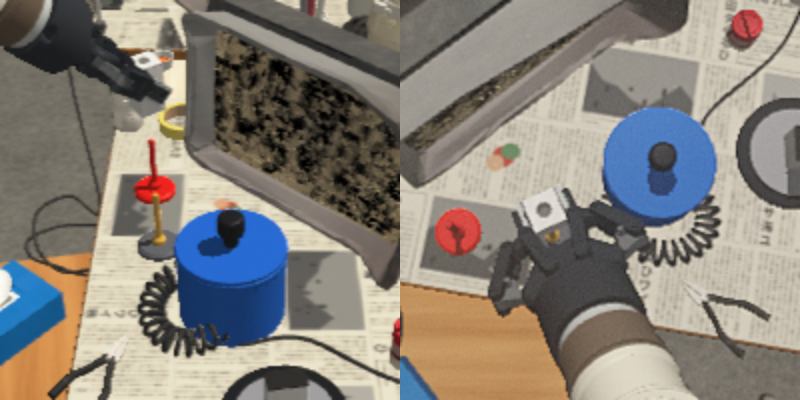

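View pics/wrist11.png

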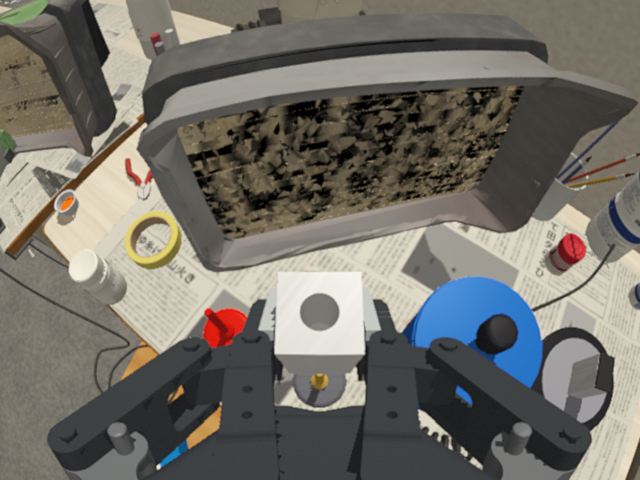

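The spacer is held hole-up (wrist (320,312)) high above the pin (320,381). The cover stands upright and free at wrist (478,325), and everything is still. Handing in.

```bash
python3 - <<'E'
from h import *
print(bot.job_done());st()
E
```

```text
the job is handed in; nothing more can be done
None
the job is handed in; nothing more can be done
```

The job is handed in with every step carried out. `job_done` reports no verdict, so the result rests on my own checks.

- **Cover:** I lifted it by the knob and stood it upright at about (0.511, 0.115), roughly 0.165 m from the rest. The last pictures show it upright and let go.
- **Spacer:** The wrist camera's depth reading showed that the end facing the robot was the deep hole. I gripped the spacer with the fingers pitched 45° and spun it 180° about the finger axis, which brought the hole up.
- **Feel test:** I lowered it onto the brass pin and it stopped with about 13 N upward for more than 0.4 s. The closed end was then at about 0.073 m, so the pin had entered only the shallow recess. The spacer was centred within about 1 mm by the cameras.
- **Finish:** It is now raised with the closed end at about 0.19 m, held still with the deep hole up. The grip opening reads 27.5 mm, and the last pictures show none of the other things in view moved.

**Disagreements:** During the feel test there was also a sideways force of about 9 N towards the robot. The wrist and fixed cameras differed by up to about 4 mm on positions.

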